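# Make room in the spice rack and clear the bag clips into the drawer

## Task

Tidy the spice corner. Every spice jar left standing in front of the rack goes into the rack's one row, upright, somewhere between the two square white jars, which stay as the bookends: slide the jars already in the rack apart to open a gap, without lifting them out or tipping them over, and set the new ones in. Lay the bag clips that are lying about in the small drawer unit's drawer and push the drawer fully shut, leaving the garlic, the tomato and the glass where they are.

Things in the scene. Friction and masses are not known exactly. Their poses are not given: they have to be found in the camera images.
- rack: wooden spice rack fixed to the worktop: a long low trough that holds one row of jars. Inside 345 mm long (its y) and 68 mm wide (its x), floor 10 mm above the worktop, walls 9 mm thick all round with their tops 40 mm above the worktop. Origin under its middle, at worktop height; y runs along the row (the +y end is at the robot's left), x points away from the robot, z up
- white_left: the left bookend (the +y end of the row), standing in the rack: square white stoneware jar, 62 mm (its x) by 60 mm (its y), body 86 mm tall with a fixed square cap 52 mm wide on top, 98 mm in all, about 0.22 kg; origin at the centre of its underside, z up, its x and y parallel to the rack's to within a few degrees
- spice_a: spice jar standing in the rack beside the left bookend (1 to 5 mm between them); gripped, it tilts if its foot drags, so a lift of a few mm while sliding is fine: round spice jar with a wide round screw cap, clear body about 42 mm across with a printed paper label, cap 45 mm in diameter from 85 to 106 mm above its foot, 106 mm tall, 0.11 kg; origin at the centre of its underside, z up along the jar
- spice_b: spice jar standing in the rack between spice_a and the right bookend (1 to 5 mm to either); the four jars stand close together in this order, with free room only at the two ends of the rack: round spice jar with a wide round screw cap, clear body about 42 mm across with a printed paper label, cap 45 mm in diameter from 85 to 106 mm above its foot, 106 mm tall, 0.11 kg; origin at the centre of its underside, z up along the jar
- white_right: the right bookend (the -y end of the row), standing in the rack: square white stoneware jar, 62 mm (its x) by 60 mm (its y), body 86 mm tall with a fixed square cap 52 mm wide on top, 98 mm in all, about 0.22 kg; origin at the centre of its underside, z up, its x and y parallel to the rack's to within a few degrees
- new_1: loose jar standing on the worktop in front of the rack, to go into the row; may be absent: round spice jar with a wide round screw cap, clear body about 42 mm across with a printed paper label, cap 45 mm in diameter from 85 to 106 mm above its foot, 106 mm tall, 0.11 kg; origin at the centre of its underside, z up along the jar
- new_2: a second such loose jar, may be absent (one or both of new_1 and new_2 are there): round spice jar with a wide round screw cap, clear body about 42 mm across with a printed paper label, cap 45 mm in diameter from 85 to 106 mm above its foot, 106 mm tall, 0.11 kg; origin at the centre of its underside, z up along the jar
- unit: low wooden drawer unit fixed to the worktop left of the rack, 200 mm deep (its x), 220 mm wide (its y), 100 mm high; one drawer, which comes out of the side facing the robot, towards the unit's -x. Origin under its middle at worktop height, x points into the unit away from the robot, z up
- unit_drawer0 (a joint): how far the drawer is pulled out, m: 0 shut, 0.134 fully out (stop); it starts shut or a little ajar, slides with about 1 N of friction and stays where it is left
- unit_drawer0_handle (a point): middle of the drawer's bar handle; it moves with the drawer. The bar is 11 mm thick and 110 mm long, level along the unit's y, 62 mm above the worktop; its centre line is 35 mm in front of the drawer front, held by a stud near each end, so that a finger passes between bar and front in the middle. The drawer front is 15 mm thick, its top edge 88 mm above the worktop
- drawer_floor (a point): centre of the drawer's inner floor, 22 mm above the worktop; it moves with the drawer, axes parallel to the unit's. Inside the drawer is 155 mm long (x) by 178 mm wide (y), walls 56 mm above this floor; the front inner face is at x = -0.0775. Fully out, the part from there to x = +0.05 is open from above; the rest stays under the unit's top
- clip_1: slim plastic bag clip lying flat on the worktop in front of the rack, a plain bar 72 mm long along its y, 15 mm wide (x) and 12 mm high (z), about 10 g; origin under its middle; to be put away; may be absent
- clip_2: a second slim plastic bag clip lying flat on the worktop in front of the rack, a plain bar 72 mm long along its y, 15 mm wide (x) and 12 mm high (z), about 10 g; origin under its middle; to be put away; may be absent
- clip_3: a third slim plastic bag clip lying flat on the worktop in front of the rack, a plain bar 72 mm long along its y, 15 mm wide (x) and 12 mm high (z), about 10 g; origin under its middle; to be put away; may be absent (two or all three of the clips are there)
- garlic: head of garlic, 53 mm across and 52 mm high, standing loose among the things at the front of the worktop; origin at its underside; not to be moved
- tomato: loose tomato, 69 mm across, 71 mm high, right of the rack; origin at its underside; not to be moved
- glass: empty drinking glass, 81 mm across and 91 mm high, standing on top of the drawer unit; origin at its underside; not to be moved

How it is judged:
At the end, for the whole second after the job is handed in: Every new spice jar and the four jars of the old row stand upright (within 7 degrees) on the rack's floor in the one row, all spice jars between the two white jars; every clip lies inside the drawer; the drawer is shut to within 8 mm; all at rest (z of white_left in the frame of rack between 0.004 and 0.016 m and x of white_left in the frame of rack between -0.03 and 0.03 m and y of white_left in the frame of rack between -0.172 and 0.172 m and angle between each of white_left, spice_a, spice_b, white_right, new_1, new_2's own z axis and vertical below 0.12 rad and linear speed of each of white_left, spice_a, spice_b, white_right, new_1, new_2, clip_1, clip_2, clip_3 below 0.02 m/s and z of spice_a in the frame of rack between 0.004 and 0.016 m and x of spice_a in the frame of rack between -0.03 and 0.03 m and y of spice_a in the frame of rack between -0.172 and 0.172 m and z of spice_b in the frame of rack between 0.004 and 0.016 m and x of spice_b in the frame of rack between -0.03 and 0.03 m and y of spice_b in the frame of rack between -0.172 and 0.172 m and z of white_right in the frame of rack between 0.004 and 0.016 m and x of white_right in the frame of rack between -0.03 and 0.03 m and y of white_right in the frame of rack between -0.172 and 0.172 m and z of new_1 in the frame of rack between 0.004 and 0.016 m and x of new_1 in the frame of rack between -0.03 and 0.03 m and y of new_1 in the frame of rack between -0.172 and 0.172 m and z of new_2 in the frame of rack between 0.004 and 0.016 m and x of new_2 in the frame of rack between -0.03 and 0.03 m and y of new_2 in the frame of rack between -0.172 and 0.172 m and y of each of spice_a, spice_b, new_1, new_2 in the frame of white_left below -0.03 m and y of each of spice_a, spice_b, new_1, new_2 in the frame of white_right above 0.03 m and x of clip_1 in the frame of drawer_floor between -0.08 and 0.08 m and y of clip_1 in the frame of drawer_floor between -0.092 and 0.092 m and z of clip_1 in the frame of drawer_floor between -0.005 and 0.05 m and x of clip_2 in the frame of drawer_floor between -0.08 and 0.08 m and y of clip_2 in the frame of drawer_floor between -0.092 and 0.092 m and z of clip_2 in the frame of drawer_floor between -0.005 and 0.05 m and x of clip_3 in the frame of drawer_floor between -0.08 and 0.08 m and y of clip_3 in the frame of drawer_floor between -0.092 and 0.092 m and z of clip_3 in the frame of drawer_floor between -0.005 and 0.05 m and value of joint unit_drawer0 below 0.008 m); the robot touches nothing.
It fails at once if a jar of the old row was lifted out of the rack (foot more than 25 mm above the rack's floor) (z of any of white_left, spice_a, spice_b, white_right in the frame of rack above 0.035 m).
It fails at once if a jar of the old row was tipped over (more than 40 degrees) (angle between any of white_left, spice_a, spice_b, white_right's own z axis and vertical above 0.7 rad).
It fails at once if the garlic, the tomato or the glass was moved more than 4 cm (distance of any of garlic, tomato, glass from where it was at the start of the episode above 0.04 m).
Of new_1, new_2 only 1 to 2 are there at a start; the rules pass over those that are not, and their reading is None.
Of clip_1, clip_2, clip_3 only 2 to 3 are there at a start; the rules pass over those that are not, and their reading is None.
At some moment in a run one of clip_1, clip_2, clip_3 may be knocked a few centimetres aside while the robot is not near it.
It also fails if it takes over 210 s, if anything falls off the work surface, if the arm or the gripper's body presses on something with over 40 N, if the wrist force passes 120 N, or if a joint passes its speed limit or range.

## Robot

A 6-joint arm with a two-finger parallel gripper is mounted at the origin on a cart in front of the work surface, level with it; the furniture and walls round the work are solid. World frame = base frame: x ahead of the robot, y to its left, z up, the work surface at z = 0. Lengths are in m, angles in rad, forces in N, time in s.
With the tool pointing down it reaches from about 0.425 to 0.95 m from the base axis. Payload 3.5 kg.
Tool frame: the origin (TCP) lies at the very end of the fingers, on their centre line; the grasp point (between the pads) lies ctrl.tcp_to_grasp behind it (ctrl.tcp_to_grasp is the distance from the TCP to the grasp point, in m); z points along the fingers, y is the line along which they close (so a half turn about z gives the same grasp; the last joint's range is limited). The gripper opens to 85 mm and grips with 20 to 120 N. Pads are 22 mm wide; open, the fingers measure 114 mm over their backs; the gripper's body (76 mm by 85 mm) begins 54 mm behind the grasp point. The pads swing forward as they close: fully open they stand 13 mm farther back than shut.
Start: joints at [-1.279, 0.286, 1.577, -0, 1.279, -0.15], TCP at [0.289, -0.61, 0.231] pointing down, gripper open.
Joint ranges: [-2.77, 2.77], [-0.9, 2.22], [0.21, 2.48], [-1.53, 4.67], [0.24, 2.81], [-2.84, 2.84]. Speed limits (rad/s): [2.79, 2.79, 3.14, 3.14, 3.14, 3.14].

## Interface

Orientations are given as a unit quaternion [x, y, z, w].
In Python, from plant import ctrl gives the robot as it stands.
- The arm moves only by the shell command python3 -m inch 'ROWS' [FORCE]. ROWS is JSON, a list of rows, each an object with "slide": the shift along the tool's x, y, z in cm, a list of three; "turn": the turn about the tool's z in rad; "grip": the finger opening in cm, from 0 to 8.54. A call has 1 to 20 rows; each row is the pose to reach, as a shift and turn from the pose commanded when the call began, along the tool's axes at that moment; what a row does not reach only later rows make up. A row lasts 1/10 s, in which the tool goes at most 50 mm and 8.59 degrees, less where a joint would pass 70% of its speed; a pose out of reach is approached as far as the arm can. A call with a gripper value outside its range is refused whole. The fingers move at their own pace and stop on an object; FORCE is the grip in N (left out, the last holds). Time passes only in rows, so rows that repeat a pose let the fingers close. It gives the time, the measured TCP pose, the force, the opening and the grip force at its end, in the units of the state.
- ctrl.get_state(): the state, without advancing time (a new reading comes with each control period).
- ctrl.read_camera(name): name is "side" or "top" or "wrist"; returns (picture, depth): 420x560x3 uint8, red, green, blue; 420x560 float32, m along the optical axis (not along the pixel's ray), 0 where there is no reading.
- ctrl.camera_info(name): a dict with "K" (3x3 intrinsics, pixels), "camera_from_world" (4x4, takes a point from world to camera coordinates); the wrist camera has in their place "T_tool_cam" (4x4, takes a point from camera to tool coordinates, whose origin is the TCP and whose axes are the flange's). Camera axes: x right, y down, z forward; pixel columns grow to the right and rows downward; lengths in m; the calibration is good to about 2 mm. A picture is of the moment at which its call begins: read the wrist's pose just before it. camera_info takes no time and is no camera call.
- ctrl.sign_off(): hands the job in; it is judged then, once.
The state is a dict: "time": time; "qpos": joint angles; "dq": joint speeds; "joint_efforts": joint torques, N m; "eef_pos": TCP position; "tcp_rot": TCP orientation; "contact_force": force on the tool from outside, world axes, zero at the start; "wrist_torque": the same for the moment, N m; "opening": opening from 0.0 (shut) to 1.0 (fully open); "finger_force": force on a finger pad.
Only numpy, scipy, OpenCV 4.12 (cv2) and the standard library are available. Lean on these libraries where they do the work, as an engineer would, in place of code of your own. Each camera call takes 0.05 s, during which the arm holds its last target. There are 200 camera calls.

## Working session

There is one attempt and no reset: what is moved stays moved. The work goes in short steps, Python scripts to look and compute and a shell command to move; the robot and the scene stay as the last step left them, time stands still between calls to the robot, and variables do not carry over. Pictures are saved under pics/ and viewed, at most 14 in all, crops included, and the job is handed in when it is done.

```bash
ls; mkdir -p pics
python3 - <<'E'
from plant import ctrl
import cv2,numpy as np
np.set_printoptions(precision=4,suppress=True)
for n in ("top","side"):
    p,d=ctrl.read_camera(n); cv2.imwrite(f"pics/{n}0.png",p[...,::-1]); np.savez(f"{n}0.npz",p=p,d=d)
    i=ctrl.camera_info(n); print(n,i["K"],i["camera_from_world"])
print(ctrl.camera_info("wrist"),ctrl.tcp_to_grasp); s=ctrl.get_state(); print(s)
E
```

```text
pics
top [[398.7774   0.     282.5527]
 [  0.     398.7774 212.9745]
 [  0.       0.       1.    ]] [[ 0.0132 -0.9995  0.028  -0.079 ]
 [-0.9976 -0.0151 -0.067   0.5491]
 [ 0.0674 -0.0271 -0.9974  1.0231]
 [ 0.      0.      0.      1.    ]]
side [[389.5164   0.     279.4178]
 [  0.     389.5164 206.6097]
 [  0.       0.       1.    ]] [[-0.9983  0.0573  0.0123  0.5599]
 [ 0.0259  0.6191 -0.7849  0.0849]
 [-0.0525 -0.7832 -0.6195  0.9981]
 [ 0.      0.      0.      1.    ]]
{'K': array([[335.8819,   0.    , 281.2279],
       [  0.    , 335.8819, 212.7185],
       [  0.    ,   0.    ,   1.    ]]), 'T_tool_cam': array([[ 0.0004, -0.9486, -0.3165,  0.0821],
       [ 1.    ,  0.0005, -0.0001,  0.0005],
       [ 0.0003, -0.3165,  0.9486, -0.1433],
       [ 0.    ,  0.    ,  0.    ,  1.    ]])} 0.0187
{'time': 0.1, 'qpos': array([-1.279 ,  0.2871,  1.578 , -0.    ,  1.2786, -0.15  ]), 'dq': array([-0.0011, -0.003 , -0.0044,  0.0011,  0.0002, -0.0003]), 'joint_efforts': array([  0.0015, -40.7293, -29.37  ,  -0.0002,   0.0034,   0.    ]), 'eef_pos': array([ 0.2885, -0.6096,  0.2301]), 'tcp_rot': array([ 0.9757,  0.2191, -0.0001, -0.0011]), 'contact_force': array([-0.2199,  0.7346, -0.8164]), 'wrist_torque': array([0.0622, 0.0672, 0.0241]), 'finger_force': 0.0, 'opening': 0.9987668531973364}
```

View pics/top0.png

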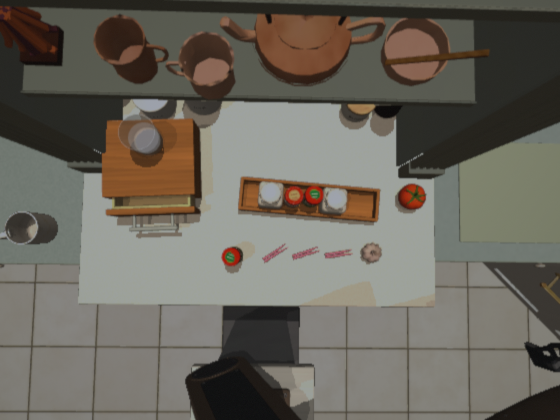

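View pics/side0.png

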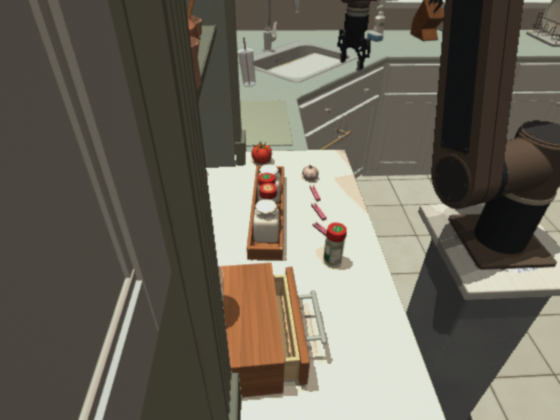

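The top view shows one new jar at px (232,257), three clips at (275,253), (305,254) and (338,254), and garlic at (372,252). The row of jars is at (270–336,~197), and the drawer is ajar with its handle at about (155,228). The side view confirms a single loose jar.

```bash
cat > h.py <<'E'
from plant import ctrl
import cv2,numpy as np
from scipy.spatial.transform import Rotation as R
np.set_printoptions(precision=4,suppress=True)
def cam(n):
    i=ctrl.camera_info(n)
    if n=="wrist":
        s=ctrl.get_state(); T=np.eye(4); T[:3,:3]=R.from_quat(s["tcp_rot"]).as_matrix(); T[:3,3]=s["eef_pos"]
        return i["K"],T@i["T_tool_cam"]
    return i["K"],np.linalg.inv(i["camera_from_world"])
def ray(c,px,z):
    K,T=c; px=np.atleast_2d(np.asarray(px,float))
    d=np.c_[px,np.ones(len(px))]@np.linalg.inv(K).T@T[:3,:3].T
    o=T[:3,3]; return o+d*((z-o[2])/d[:,2])[:,None]
def proj(c,P):
    K,T=c; q=(np.atleast_2d(P)-T[:3,3])@T[:3,:3]@K.T; return q[:,:2]/q[:,2:]
def blobs(m,amin=25):
    cs,_=cv2.findContours(m.astype(np.uint8),cv2.RETR_EXTERNAL,cv2.CHAIN_APPROX_NONE)
    return [c for c in cs if cv2.contourArea(c)>amin]
def move(goal,yaw=None):
    """goal TCP world -> slide cm in tool axes, turn"""
    s=ctrl.get_state(); M=R.from_quat(s["tcp_rot"]).as_matrix()
    print("slide cm",100*M.T@(np.array(goal)-s["eef_pos"]),"toolx yaw",np.degrees(np.arctan2(M[1,0],M[0,0])),"tooly yaw",np.degrees(np.arctan2(M[1,1],M[0,1])),"pos",s["eef_pos"])
    if yaw is not None:
        t=(np.degrees(np.arctan2(M[1,1],M[0,1]))-yaw+90)%180-90; print("turn rad",np.radians(t),"q6",s["qpos"][5])
E
python3 - <<'E'
from h import *
p=np.load("top0.npz")["p"]; c=cam("top"); hsv=cv2.cvtColor(p,cv2.COLOR_RGB2HSV)
H,S,V=[hsv[...,k].astype(int) for k in range(3)]
reg=np.zeros(H.shape,bool); reg[110:300,90:435]=1
print("red")
m=reg&((H<8)|(H>160))&(S>90)&(V>80)
for b in blobs(m):
    (x,y),sz,a=cv2.minAreaRect(b); q=cv2.boxPoints(((x,y),sz,a)); 
    L=ray(c,q,.012); e=sorted([L[1]-L[0],L[2]-L[1]],key=np.linalg.norm)
    print((x,y),sz,"z.012",ray(c,(x,y),.012)[0][:2],"z.106",ray(c,(x,y),.106)[0][:2],"len",[np.linalg.norm(v) for v in e],"ang",np.degrees(np.arctan2(e[1][1],e[1][0])))
print("white")
m=reg&(S<40)&(V>120); m[:,:240]=0;m[:,360:]=0;m[:180]=0;m[215:]=0
for b in blobs(m):
    (x,y),sz,a=cv2.minAreaRect(b); print((x,y),sz,a,ray(c,(x,y),.098)[0][:2])
big=cv2.resize(p[175:225,230:390],None,fx=5,fy=5,interpolation=cv2.INTER_CUBIC)
big2=cv2.resize(p[110:240,95:210],None,fx=4.6,fy=4.6,interpolation=cv2.INTER_CUBIC)
cv2.imwrite("pics/c1.png",cv2.resize(p[175:225,230:390],(800,250),interpolation=cv2.INTER_CUBIC)[...,::-1])
cv2.imwrite("pics/c2.png",big2[...,::-1])
E
```

```text
red
(334.7254333496094, 253.9652862548828) (3.9534871578216553, 19.235233306884766) z.012 [ 0.4449 -0.2098] z.106 [ 0.448  -0.1948] len [np.float64(0.010330002497059109), np.float64(0.05076411260473648)] ang -80.62566705098946
(302.8000183105469, 253.40000915527344) (3.7947328090667725, 20.238576889038086) z.012 [ 0.4453 -0.1258] z.106 [ 0.4484 -0.1184] len [np.float64(0.0099062350746851), np.float64(0.05313010138808096)] ang -70.97057238751268
(230.5, 256.5) (19.0, 17.0) z.012 [0.435  0.0627] z.106 [0.439  0.0533] len [np.float64(0.04421040350357703), np.float64(0.04927522240211634)] ang -178.82263867771016
(314.0, 194.5) (17.0, 18.0) z.012 [ 0.6009 -0.154 ] z.106 [ 0.5901 -0.1441] len [np.float64(0.045284512168828644), np.float64(0.04785309440625182)] ang -89.02369605188568
(294.0, 195.0) (18.0, 18.0) z.012 [ 0.5987 -0.101 ] z.106 [ 0.588  -0.0958] len [np.float64(0.04771762334112085), np.float64(0.047871001835010515)] ang -179.43855065095326
(410.50006103515625, 197.00001525878906) (25.491172790527344, 20.57182502746582) z.012 [ 0.5985 -0.4119] z.106 [ 0.5878 -0.3788] len [np.float64(0.05592526936913166), np.float64(0.06776191372919686)] ang -153.61516182080635
white
(335.0, 198.0) (20.0, 20.0) 90.0 [ 0.5833 -0.1962]
(269.6683349609375, 192.81683349609375) (20.39826202392578, 20.39826202392578) 5.710593223571777 [ 0.5933 -0.0372]
(324.0, 183.0) (6.0, 70.0) 90.0 [ 0.6196 -0.1691]
```

View pics/c1.png

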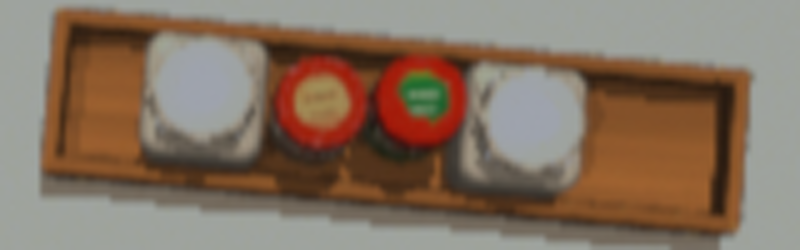

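View pics/c2.png

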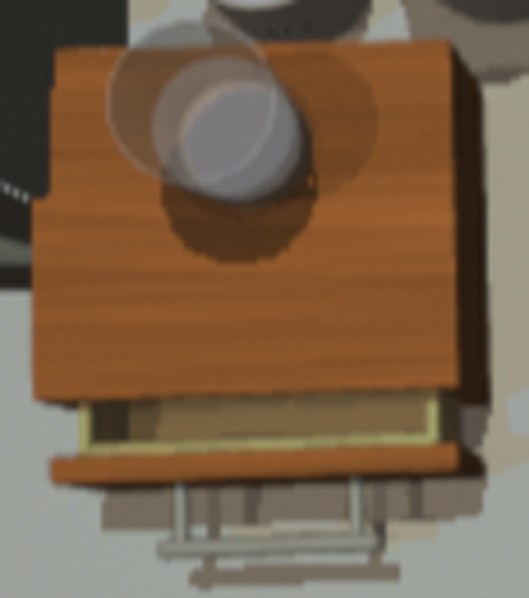

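The crops give the rack's outer corners at px (242,177), (380,189), (377,221) and (240,209). The free room is about 14 px at the left end and 25 px at the right. The drawer is ajar, with its handle ends at (129,230) and (178,228).

Run:
```python
from h import *
c=cam("top")
P=ray(c,[(242,177.4),(380,189),(377,221.4),(239.6,209.4)],.04)[:,:2]
print("rack",P,P.mean(0),[np.linalg.norm(P[i]-P[i-1]) for i in range(4)],"yaw",[np.degrees(np.arctan2(*(a-b)[::-1]))-90 for a,b in((P[0],P[1]),(P[3],P[2]))])
h=ray(c,[(129.3,229.6),(177.6,227.6)],.0675)[:,:2]; print("handle",h,h.mean(0),np.linalg.norm(h[0]-h[1]))
u=ray(c,[(102.2,197),(194.3,194.1),(192.8,118.7)],.1)[:,:2]; print("unit",u,np.linalg.norm(u[0]-u[1]),np.linalg.norm(u[2]-u[1]))
v=u[0]-u[1]; print("unit yaw",np.degrees(np.arctan2(v[1],v[0]))-90); v=h[0]-h[1]; print("handle yaw",np.degrees(np.arctan2(v[1],v[0]))-90)
p=np.load("top0.npz")["p"]; hsv=cv2.cvtColor(p,cv2.COLOR_RGB2HSV)
# clips by looser mask
H,S,V=[hsv[...,k].astype(int) for k in range(3)]
m=np.zeros(H.shape,bool); m[242:268,258:358]=1
m&=((H>150)|(H<8))&(S>45)
m=cv2.morphologyEx(m.astype(np.uint8),cv2.MORPH_CLOSE,np.ones((3,3)))
for b in blobs(m):
    r=cv2.minAreaRect(b);L=ray(c,cv2.boxPoints(r),.012);e=sorted([L[1]-L[0],L[2]-L[1]],key=np.linalg.norm)
    print("clip",r[0],L.mean(0)[:2],[np.linalg.norm(x) for x in e],np.degrees(np.arctan2(e[1][1],e[1][0]))%180)
# grip geometry for white_right approach
move((.583,-.196,.25))
```

```text
rack [[ 0.6388  0.0349]
 [ 0.6148 -0.3224]
 [ 0.5307 -0.3143]
 [ 0.5562  0.0394]] [ 0.5851 -0.1406] [np.float64(0.08271496897017165), np.float64(0.3580976152542013), np.float64(0.08454438085984936), np.float64(0.3546223317533275)] yaw [np.float64(-3.8440061154185656), np.float64(-4.135219507038414)]
handle [[0.5002 0.3068]
 [0.5068 0.1889]] [0.5035 0.2478] 0.11804350859074002
unit [[0.5764 0.3624]
 [0.587  0.1439]
 [0.7715 0.1527]] 0.21872801190171065 0.18473809749507242
unit yaw 2.767869690044563
handle yaw 3.1965648875991945
clip (337.75677490234375, 253.54052734375) [ 0.4461 -0.2178] [np.float64(0.014613452889710514), np.float64(0.0694721256050217)] 100.08716769692508
clip (304.95001220703125, 252.85000610351562) [ 0.4468 -0.1315] [np.float64(0.014042207276295751), np.float64(0.06977628648299587)] 109.03376927463286
clip (274.23077392578125, 252.8461456298828) [ 0.4459 -0.0511] [np.float64(0.014501176964840415), np.float64(0.0680071110133056)] 124.34876644008891
slide cm [ 44.3121 -24.7993  -1.9279] toolx yaw 25.313811171675365 tooly yaw -64.68615216463624 pos [ 0.2885 -0.6096  0.2301]
```

```bash
python3 -m inch '[{"slide":[22,-12.4,-1],"turn":-0.53,"grip":8.5},{"slide":[44.3,-24.8,-1],"turn":-1.06,"grip":8.5},{"slide":[44.3,-24.8,-1],"turn":-1.06,"grip":8.5},{"slide":[44.3,-24.8,-1],"turn":-1.06,"grip":8.5},{"slide":[44.3,-24.8,-1],"turn":-1.06,"grip":8.5},{"slide":[44.3,-24.8,-1],"turn":-1.06,"grip":8.5},{"slide":[44.3,-24.8,-1],"turn":-1.06,"grip":8.5},{"slide":[44.3,-24.8,-1],"turn":-1.06,"grip":8.5},{"slide":[44.3,-24.8,-1],"turn":-1.06,"grip":8.5},{"slide":[44.3,-24.8,-1],"turn":-1.06,"grip":8.5},{"slide":[44.3,-24.8,-1],"turn":-1.06,"grip":8.5},{"slide":[44.3,-24.8,-1],"turn":-1.06,"grip":8.5},{"slide":[44.3,-24.8,-1],"turn":-1.06,"grip":8.5},{"slide":[44.3,-24.8,-1],"turn":-1.06,"grip":8.5},{"slide":[44.3,-24.8,-1],"turn":-1.06,"grip":8.5}]' 40
python3 - <<'E'
from h import *
c=cam("wrist"); p,d=ctrl.read_camera("wrist"); cv2.imwrite("pics/w1.png",p[...,::-1]); np.savez("w1.npz",p=p,d=d,T=c[1])
print(proj(c,[(.5851,-.1406,.04),(.583,-.196,.098),(.593,-.037,.098),(.583,-.196,0)])); move((.583,-.196,.09),-4)
E
```

```text
time: 1.6
eef_pos: [0.5823, -0.198, 0.2412]
tcp_rot: [0.732, 0.681, -0.0, -0.0]
contact_force: [-0.5, 0.1, -1.0]
opening: 0.995
finger_force: 0.0
[[279.0518 125.8986]
 [280.8332 195.159 ]
 [278.9911 -14.3367]
 [280.947  172.6265]]
slide cm [ 0.1959  0.0479 15.1284] toolx yaw 85.92402383382533 tooly yaw -4.075976887684698 pos [ 0.5824 -0.1979  0.2413]
turn rad -0.0013260468455160046 q6 -0.4211125853658986
```

View pics/w1.png

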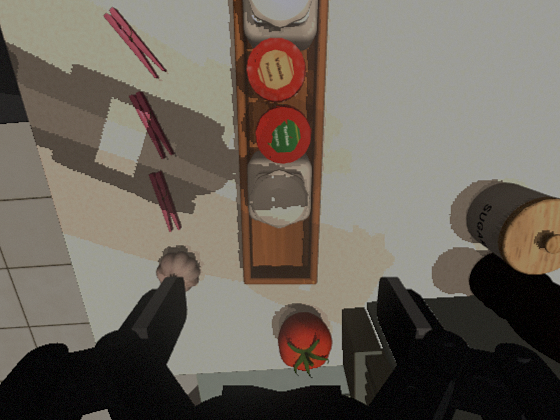

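The wrist view shows white_right's cap at about (280,192), as predicted at (281,195). The yaw is aligned with the rack, so I'll grip it.

```bash
python3 -m inch '[{"slide":[0.2,0,5],"grip":8.5},{"slide":[0.2,0,10],"grip":8.5},{"slide":[0.2,0,14],"grip":8.5},{"slide":[0.2,0,17],"grip":8.5},{"slide":[0.2,0,18.6],"grip":8.5},{"slide":[0.2,0,18.6],"grip":8.5},{"slide":[0.2,0,18.6],"grip":5},{"slide":[0.2,0,18.6],"grip":5},{"slide":[0.2,0,18.6],"grip":5},{"slide":[0.2,0,18.6],"grip":5},{"slide":[0.2,0,18.6],"grip":5},{"slide":[0.2,0,18.6],"grip":5}]' 40
```

```text
$[0]: bad value
```

```bash
python3 -m inch '[{"slide":[0.2,0,5],"turn":0,"grip":8.5},{"slide":[0.2,0,10],"turn":0,"grip":8.5},{"slide":[0.2,0,14],"turn":0,"grip":8.5},{"slide":[0.2,0,17],"turn":0,"grip":8.5},{"slide":[0.2,0,18.6],"turn":0,"grip":8.5},{"slide":[0.2,0,18.6],"turn":0,"grip":8.5},{"slide":[0.2,0,18.6],"turn":0,"grip":5},{"slide":[0.2,0,18.6],"turn":0,"grip":5},{"slide":[0.2,0,18.6],"turn":0,"grip":5},{"slide":[0.2,0,18.6],"turn":0,"grip":5},{"slide":[0.2,0,18.6],"turn":0,"grip":5},{"slide":[0.2,0,18.6],"turn":0,"grip":5}]' 40
```

```text
time: 2.85
eef_pos: [0.5847, -0.1956, 0.0585]
tcp_rot: [0.731, 0.682, 0.0, 0.002]
contact_force: [-2.3, 0.2, 6.3]
opening: 0.682
finger_force: 43.3
```

```bash
python3 -m inch '[{"slide":[0,0,-0.3],"turn":0,"grip":5},{"slide":[0,0,-0.5],"turn":0,"grip":5},{"slide":[0,0,-0.5],"turn":0,"grip":5},{"slide":[-1,0,-0.5],"turn":0,"grip":5},{"slide":[-2,0,-0.5],"turn":0,"grip":5},{"slide":[-3,0,-0.5],"turn":0,"grip":5},{"slide":[-4,0,-0.5],"turn":0,"grip":5},{"slide":[-5,0,-0.5],"turn":0,"grip":5},{"slide":[-6,0,-0.5],"turn":0,"grip":5},{"slide":[-6.2,0,-0.5],"turn":0,"grip":5},{"slide":[-6.2,0,-0.5],"turn":0,"grip":5}]'
```

```text
time: 3.95
eef_pos: [0.5788, -0.257, 0.0603]
tcp_rot: [0.731, 0.682, 0.0, -0.0]
contact_force: [0.2, 0.0, -2.1]
opening: 0.684
finger_force: 43.1
```

```bash
python3 -m inch '[{"slide":[0,0,0.2],"turn":0,"grip":5},{"slide":[0,0,0.4],"turn":0,"grip":5},{"slide":[0,0,0.4],"turn":0,"grip":8.5},{"slide":[0,0,0.4],"turn":0,"grip":8.5},{"slide":[0,0,0.4],"turn":0,"grip":8.5},{"slide":[0,0,0.4],"turn":0,"grip":8.5},{"slide":[0,0,-3],"turn":0,"grip":8.5},{"slide":[0,0,-7],"turn":0,"grip":8.5},{"slide":[0,0,-12],"turn":0,"grip":8.5},{"slide":[0,0,-17],"turn":0,"grip":8.5},{"slide":[0,0,-17],"turn":0,"grip":8.5},{"slide":[0,0,-17],"turn":0,"grip":8.5}]'
python3 - <<'E'
from h import *
p,d=ctrl.read_camera("top"); c=cam("top"); np.savez("top1.npz",p=p)
hsv=cv2.cvtColor(p,cv2.COLOR_RGB2HSV);H,S,V=[hsv[...,k].astype(int) for k in range(3)]
cw=cam("wrist"); w,_=ctrl.read_camera("wrist")
cv2.imwrite("pics/w2.png",np.hstack([w[...,::-1][:,:,:]]))
print(proj(cw,[(.579,-.257,.098)]))
m=((H<8)|(H>170))&(S>150)&(V>80)
hw=cv2.cvtColor(w,cv2.COLOR_RGB2HSV); mw=((hw[...,0]<6)|(hw[...,0]>172))&(hw[...,1]>170)&(hw[...,2]>90)
for b in blobs(mw,300):
    (x,y),r=cv2.minEnclosingCircle(b); print("w red",(x,y),r,ray(cw,(x,y),.106)[0])
move((.439,.0533,.25),None)
E
```

```text
time: 5.15
eef_pos: [0.5797, -0.2569, 0.2326]
tcp_rot: [0.731, 0.682, 0.001, 0.002]
contact_force: [0.3, 0.3, 0.2]
opening: 0.999
finger_force: 0.0
[[280.6453 201.971 ]]
w red (312.41259765625, 306.521484375) 22.687679290771484 [ 0.6015 -0.3572  0.106 ]
w red (283.20867919921875, 50.46074295043945) 34.609901428222656 [ 0.5889 -0.1409  0.106 ]
slide cm [ 29.8889 -16.0108  -2.0744] toolx yaw 86.04963959448159 tooly yaw -3.9501143507814485 pos [ 0.5781 -0.2559  0.2283]
```

View pics/w2.png

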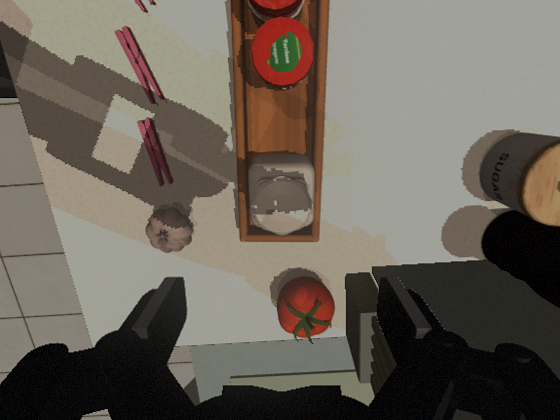

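The gap between spice_b (y≈−0.141) and white_right (y≈−0.257) is about 63 mm. Next is the new jar.

```bash
python3 -m inch '[{"slide":[5,-1,-1],"turn":0,"grip":8.5},{"slide":[10,-4,-1],"turn":0,"grip":8.5},{"slide":[14,-7,-1],"turn":0,"grip":8.5},{"slide":[18,-10,-1],"turn":0,"grip":8.5},{"slide":[22,-13,-1],"turn":0,"grip":8.5},{"slide":[25,-16,-1],"turn":0,"grip":8.5},{"slide":[25,-16,-1],"turn":0,"grip":8.5},{"slide":[25,-16,-1],"turn":0,"grip":8.5},{"slide":[25,-16,-1],"turn":0,"grip":8.5}]'
python3 - <<'E'
from h import *
cw=cam("wrist"); w,_=ctrl.read_camera("wrist"); cv2.imwrite("pics/w3.png",w[...,::-1])
hw=cv2.cvtColor(w,cv2.COLOR_RGB2HSV); mw=((hw[...,0]<6)|(hw[...,0]>172))&(hw[...,1]>150)&(hw[...,2]>80)
for b in blobs(mw,300):
    (x,y),r=cv2.minEnclosingCircle(b); q=ray(cw,(x,y),.106)[0];print("red",(x,y),r,q, 2*r/335.88*((cw[1][:3,3]-q)@-cw[1][:3,2]))
move((.439,.0533,.075))
E
```

```text
time: 6.15
eef_pos: [0.4367, 0.0035, 0.2394]
tcp_rot: [0.731, 0.682, -0.001, -0.0]
contact_force: [0.1, 1.1, 0.4]
opening: 0.995
finger_force: 0.0
red (451.5, 296.0) 24.622243881225586 [ 0.5917 -0.1014  0.106 ] 0.046594248549290715
red (277.84271240234375, 139.9884490966797) 27.260732650756836 [0.4382 0.0546 0.106 ] 0.044168875630003955
slide cm [ 5.0112 -0.1307 16.466 ] toolx yaw 85.98597327693892 tooly yaw -4.014030770991254 pos [0.437  0.0032 0.2397]
```

```bash
python3 -m inch '[{"slide":[3,0,0],"turn":0,"grip":8.5},{"slide":[5.1,0,3],"turn":0,"grip":8.5},{"slide":[5.1,0,7],"turn":0,"grip":8.5},{"slide":[5.1,0,11],"turn":0,"grip":8.5},{"slide":[5.1,0,14],"turn":0,"grip":8.5},{"slide":[5.1,0,16.4],"turn":0,"grip":8.5},{"slide":[5.1,0,16.4],"turn":0,"grip":8.5},{"slide":[5.1,0,16.4],"turn":0,"grip":3.5},{"slide":[5.1,0,16.4],"turn":0,"grip":3.5},{"slide":[5.1,0,16.4],"turn":0,"grip":3.5},{"slide":[5.1,0,16.4],"turn":0,"grip":3.5},{"slide":[5.1,0,16.4],"turn":0,"grip":3.5},{"slide":[5.1,0,16.4],"turn":0,"grip":3.5},{"slide":[5.1,0,16.4],"turn":0,"grip":3.5}]' 40
python3 -c "
from h import *
move((.582,-.195,.25),-4)"
```

```text
time: 7.6
eef_pos: [0.4414, 0.0547, 0.0782]
tcp_rot: [0.731, 0.682, 0.001, 0.001]
contact_force: [-2.5, -0.5, 6.0]
opening: 0.514
finger_force: 40.1
slide cm [-23.9537  15.7973 -17.1175] toolx yaw 86.06096298346793 tooly yaw -3.9389724612517583 pos [0.4414 0.0547 0.0782]
turn rad 0.0010651314855453613 q6 -0.03644554072730184
```

```bash
python3 -m inch '[{"slide":[0,0,-3],"turn":0,"grip":3.5},{"slide":[0,0,-7],"turn":0,"grip":3.5},{"slide":[0,0,-11],"turn":0,"grip":3.5},{"slide":[-2,1,-15],"turn":0,"grip":3.5},{"slide":[-5,3.5,-16.5],"turn":0,"grip":3.5},{"slide":[-8.5,6,-17],"turn":0,"grip":3.5},{"slide":[-12,8.5,-17],"turn":0,"grip":3.5},{"slide":[-15.5,11,-17],"turn":0,"grip":3.5},{"slide":[-19,13.5,-17],"turn":0,"grip":3.5},{"slide":[-22,15,-17],"turn":0,"grip":3.5},{"slide":[-24,15.8,-17],"turn":0,"grip":3.5},{"slide":[-24,15.8,-17],"turn":0,"grip":3.5},{"slide":[-24,15.8,-17],"turn":0,"grip":3.5},{"slide":[-24,15.8,-17],"turn":0,"grip":3.5},{"slide":[-24,15.8,-17],"turn":0,"grip":3.5}]' 40
python3 - <<'E'
from h import *
move((.582,-.195,.09),-4)
p,d=ctrl.read_camera("side"); cv2.imwrite("pics/s1.png",cv2.resize(p[130:280,220:360],None,fx=4,fy=4)[...,::-1])
E
```

```text
time: 9.1
eef_pos: [0.5809, -0.1943, 0.2465]
tcp_rot: [0.731, 0.683, 0.0, -0.0]
contact_force: [-0.1, -0.2, -0.4]
opening: 0.51
finger_force: 41.2
slide cm [-0.0697  0.1142 15.6463] toolx yaw 86.11869532601297 tooly yaw -3.8813055857963334 pos [ 0.5809 -0.1943  0.2465]
turn rad 0.0020716083315800286 q6 -0.42059984263831646
```

View pics/s1.png

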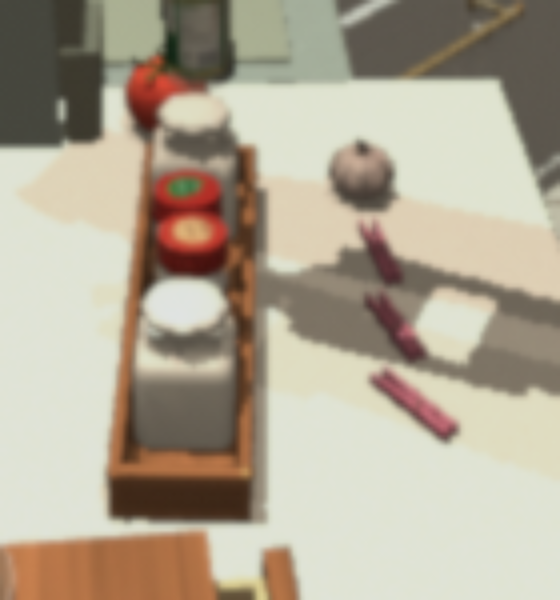

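The side crop shows the held jar's foot above the row at about (200,70), with the old jars standing. Now lower it into the gap.

```bash
python3 -m inch '[{"slide":[-0.1,0.1,3],"turn":0,"grip":3.5},{"slide":[-0.1,0.1,6],"turn":0,"grip":3.5},{"slide":[-0.1,0.1,8],"turn":0,"grip":3.5},{"slide":[-0.1,0.1,10],"turn":0,"grip":3.5},{"slide":[-0.1,0.1,12],"turn":0,"grip":3.5},{"slide":[-0.1,0.1,13.5],"turn":0,"grip":3.5},{"slide":[-0.1,0.1,14.5],"turn":0,"grip":3.5},{"slide":[-0.1,0.1,15.2],"turn":0,"grip":3.5},{"slide":[-0.1,0.1,15.7],"turn":0,"grip":3.5},{"slide":[-0.1,0.1,15.7],"turn":0,"grip":3.5},{"slide":[-0.1,0.1,15.7],"turn":0,"grip":3.5}]' 40
```

```text
time: 10.25
eef_pos: [0.5825, -0.1967, 0.09]
tcp_rot: [0.731, 0.682, 0.0, 0.001]
contact_force: [-0.3, -0.8, -0.7]
opening: 0.506
finger_force: 41.2
```

```bash
python3 -m inch '[{"slide":[0,0,0.1],"turn":0,"grip":3.5},{"slide":[0,0,0.3],"turn":0,"grip":3.5},{"slide":[0,0,0.3],"turn":0,"grip":5},{"slide":[0,0,0.3],"turn":0,"grip":7},{"slide":[0,0,0.3],"turn":0,"grip":7},{"slide":[0,0,0.3],"turn":0,"grip":7},{"slide":[0,0,0.3],"turn":0,"grip":7},{"slide":[0,0,-3],"turn":0,"grip":7},{"slide":[0,0,-7],"turn":0,"grip":7},{"slide":[0,0,-11],"turn":0,"grip":7},{"slide":[0,0,-15],"turn":0,"grip":7},{"slide":[0,0,-15],"turn":0,"grip":7},{"slide":[0,0,-15],"turn":0,"grip":7}]' 40
python3 - <<'E'
from h import *
cw=cam("wrist"); w,_=ctrl.read_camera("wrist"); cv2.imwrite("pics/w4.png",w[...,::-1])
hw=cv2.cvtColor(w,cv2.COLOR_RGB2HSV); mw=((hw[...,0]<6)|(hw[...,0]>172))&(hw[...,1]>150)&(hw[...,2]>80)
for b in blobs(mw,300):
    (x,y),r=cv2.minEnclosingCircle(b); q=ray(cw,(x,y),.106)[0];print("red",(x,y),r,q, 2*r/335.88*((cw[1][:3,3]-q)@-cw[1][:3,2]))
move((.5035,.2478,.25),3-180)
E
```

```text
time: 11.55
eef_pos: [0.5826, -0.1968, 0.2409]
tcp_rot: [0.731, 0.682, 0.001, 0.001]
contact_force: [-0.2, 0.5, -0.5]
opening: 0.819
finger_force: 0.0
red (304.00848388671875, 346.2457580566406) 26.49651336669922 [ 0.5963 -0.3516  0.106 ] 0.05339791631604618
red (276.0, 211.5) 24.04692840576172 [ 0.5786 -0.207   0.106 ] 0.04194640856291406
red (281.7908020019531, 135.3905792236328) 28.975244522094727 [ 0.5881 -0.1425  0.106 ] 0.04698436801562842
red (274.3389892578125, 70.5762710571289) 31.53629493713379 [ 0.5857 -0.0937  0.106 ] 0.0482397936444783
slide cm [ 43.7677 -10.8697  -1.1008] toolx yaw 86.0444677089378 tooly yaw -3.955522115117188 pos [ 0.5817 -0.1963  0.2388]
turn rad -0.12139676210407553 q6 -0.4215466193856149
```

View pics/w4.png

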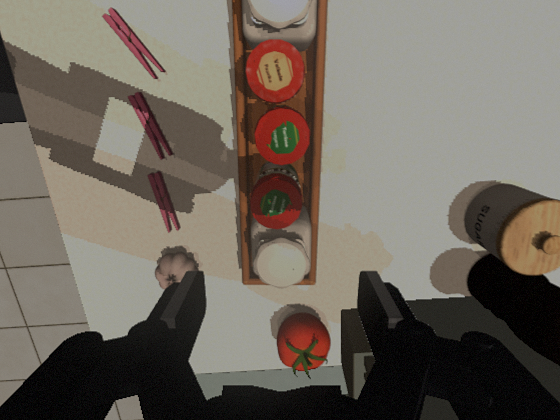

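The jar is seated between spice_b and white_right at px (276,203). Next is the drawer.

```bash
python3 -m inch '[{"slide":[5,-2,0],"turn":0,"grip":2.5},{"slide":[10,-5,0],"turn":-0.05,"grip":2.5},{"slide":[15,-8,0],"turn":-0.12,"grip":2.5},{"slide":[20,-10.8,0],"turn":-0.12,"grip":2.5},{"slide":[25,-10.8,0],"turn":-0.12,"grip":2.5},{"slide":[30,-10.8,0],"turn":-0.12,"grip":2.5},{"slide":[35,-10.8,0],"turn":-0.12,"grip":2.5},{"slide":[39,-10.8,0],"turn":-0.12,"grip":2.5},{"slide":[39,-10.8,0],"turn":-0.12,"grip":2.5},{"slide":[39,-10.8,0],"turn":-0.12,"grip":2.5},{"slide":[39,-10.8,0],"turn":-0.12,"grip":2.5},{"slide":[39,-10.8,0],"turn":-0.12,"grip":2.5}]' 40
python3 - <<'E'
from h import *
cw=cam("wrist"); w,d=ctrl.read_camera("wrist"); np.savez("w5.npz",w=w,d=d,T=cw[1]);cv2.imwrite("pics/w5.png",w[...,::-1])
print(proj(cw,[(.5035,.2478,.0675)]))
K,T=cw; v,u=np.mgrid[:420,:560]; P=np.stack([(u-K[0,2])/K[0,0]*d,(v-K[1,2])/K[1,1]*d,d],-1)@T[:3,:3].T+T[:3,3]
m=(d>0)&(abs(P[...,2]-.066)<.006)&(abs(P[...,0]-.5)<.03)&(abs(P[...,1]-.25)<.07)
q=P[m]; print("bar pts",len(q),q.mean(0),q.min(0),q.max(0)); print(np.degrees(np.polyfit(q[:,1],q[:,0],1)[0]))
move((.5035,.2478,.05),3)
E
```

```text
time: 12.8
eef_pos: [0.5011, 0.1986, 0.2385]
tcp_rot: [0.689, 0.724, -0.001, -0.0]
contact_force: [0.4, 0.3, 0.4]
opening: 0.292
finger_force: 0.0
[[285.8444 137.4817]]
bar pts 1980 [0.5071 0.2552 0.0667] [0.4961 0.1914 0.0615] [0.53   0.3102 0.071 ]
-1.736612889086985
slide cm [ 4.9262  0.4872 18.8759] toolx yaw 92.79706877138887 tooly yaw 2.7970402200996944 pos [0.5012 0.1985 0.2388]
turn rad -0.0035423164083834414 q6 0.1402075098493553
```

View pics/w5.png

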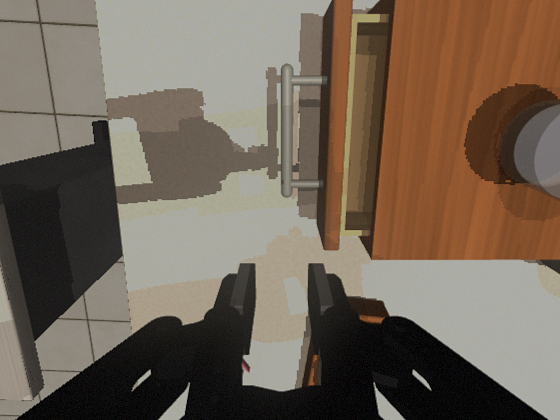

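Bar at column 287, rows 67–195, is aligned with the tool. Descend over its middle and grip.

```bash
python3 -m inch '[{"slide":[3,0.3,0],"turn":0,"grip":2.7},{"slide":[5.2,0.6,3],"turn":0,"grip":2.7},{"slide":[5.2,0.6,7],"turn":0,"grip":2.7},{"slide":[5.2,0.6,11],"turn":0,"grip":2.7},{"slide":[5.2,0.6,14],"turn":0,"grip":2.7},{"slide":[5.2,0.6,16],"turn":0,"grip":2.7},{"slide":[5.2,0.6,18],"turn":0,"grip":2.7},{"slide":[5.2,0.6,19.3],"turn":0,"grip":2.7},{"slide":[5.2,0.6,19.3],"turn":0,"grip":2.7},{"slide":[5.2,0.6,19.3],"turn":0,"grip":0.5},{"slide":[5.2,0.6,19.3],"turn":0,"grip":0.5},{"slide":[5.2,0.6,19.3],"turn":0,"grip":0.5},{"slide":[5.2,0.6,19.3],"turn":0,"grip":0.5}]' 30
```

```text
time: 14.15
eef_pos: [0.5051, 0.2516, 0.0468]
tcp_rot: [0.689, 0.725, 0.0, 0.001]
contact_force: [2.0, -4.3, 1.6]
opening: 0.113
finger_force: 29.3
```

```bash
python3 -m inch '[{"slide":[0,-1,0],"turn":0,"grip":0.5},{"slide":[0,-2.5,0],"turn":0,"grip":0.5},{"slide":[0,-4,0],"turn":0,"grip":0.5},{"slide":[0,-5.5,0],"turn":0,"grip":0.5},{"slide":[0,-7,0],"turn":0,"grip":0.5},{"slide":[0,-8,0],"turn":0,"grip":0.5},{"slide":[0,-8.8,0],"turn":0,"grip":0.5},{"slide":[0,-9,0],"turn":0,"grip":0.5},{"slide":[0,-9,0],"turn":0,"grip":0.5}]' 30
```

```text
time: 15.05
eef_pos: [0.4139, 0.2469, 0.0468]
tcp_rot: [0.688, 0.725, -0.001, 0.0]
contact_force: [-0.9, -6.1, 4.6]
opening: 0.113
finger_force: 30.9
```

```bash
python3 -m inch '[{"slide":[0,-0.5,0],"turn":0,"grip":0.5},{"slide":[0,-1,0],"turn":0,"grip":0.5},{"slide":[0,-1.2,0],"turn":0,"grip":0.5},{"slide":[0,-1.2,0],"turn":0,"grip":0.5}]' 30
```

```text
time: 15.45
eef_pos: [0.4023, 0.2463, 0.0468]
tcp_rot: [0.688, 0.725, -0.001, 0.001]
contact_force: [0.0, -5.5, 4.0]
opening: 0.113
finger_force: 30.9
```

```bash
python3 -m inch '[{"slide":[0,-0.3,0],"turn":0,"grip":0.5},{"slide":[0,-0.6,0],"turn":0,"grip":0.5},{"slide":[0,-0.6,0],"turn":0,"grip":0.5}]' 30
```

```text
time: 15.75
eef_pos: [0.3976, 0.246, 0.0468]
tcp_rot: [0.688, 0.725, 0.001, 0.002]
contact_force: [3.8, -5.9, 0.7]
opening: 0.117
finger_force: 30.5
```

Reached the stop; the drawer is fully out with its handle at x≈0.398. Release it and go to the clips.

```bash
python3 -m inch '[{"slide":[0,0,0],"turn":0,"grip":2.7},{"slide":[0,0,0],"turn":0,"grip":2.7},{"slide":[0,0,0],"turn":0,"grip":2.7},{"slide":[0,0,-4],"turn":0,"grip":2.7},{"slide":[0,0,-8],"turn":0,"grip":3},{"slide":[0,0,-12],"turn":0,"grip":4},{"slide":[-2,1,-14],"turn":0,"grip":4},{"slide":[-7,3.3,-14],"turn":-0.1,"grip":4},{"slide":[-12,3.3,-14],"turn":-0.2,"grip":4},{"slide":[-17,3.3,-14],"turn":-0.35,"grip":4},{"slide":[-22,3.3,-14],"turn":-0.5,"grip":4},{"slide":[-27,3.3,-14],"turn":-0.54,"grip":4},{"slide":[-30,3.3,-14],"turn":-0.54,"grip":4},{"slide":[-30,3.3,-14],"turn":-0.54,"grip":4},{"slide":[-30,3.3,-14],"turn":-0.54,"grip":4},{"slide":[-30,3.3,-14],"turn":-0.54,"grip":4}]' 30
cat > clips.py <<'E'
from h import *
import sys
cw=cam("wrist"); w,d=ctrl.read_camera("wrist")
hw=cv2.cvtColor(w,cv2.COLOR_RGB2HSV); H,S=hw[...,0],hw[...,1]
m=((H>155)&(H<178)&(S>70)).astype(np.uint8); m=cv2.morphologyEx(m,cv2.MORPH_CLOSE,np.ones((7,7)))
for b in blobs(m,200):
    r=cv2.minAreaRect(b);L=ray(cw,cv2.boxPoints(r),.012);e=sorted([L[1]-L[0],L[2]-L[1]],key=np.linalg.norm)
    c=L.mean(0); l=[round(float(np.linalg.norm(x)),4) for x in e]; a=np.degrees(np.arctan2(e[1][1],e[1][0]))%180
    print("CLIP px",r[0],c,l,"long",a); 
    if 55e-3<l[1]<85e-3: move((c[0],c[1],.004),a-90)
cv2.imwrite(sys.argv[1],w[...,::-1])
E
python3 clips.py pics/w6.png
python3 - <<'E'
from h import *
p,d=ctrl.read_camera("top"); cv2.imwrite("pics/t2.png",cv2.resize(p[110:280,90:440],None,fx=2.2,fy=2.2,interpolation=cv2.INTER_CUBIC)[...,::-1])
E
```

```text
time: 17.35
eef_pos: [0.4447, -0.0501, 0.186]
tcp_rot: [0.47, 0.883, 0.0, -0.001]
contact_force: [-0.5, -0.4, -0.0]
opening: 0.469
finger_force: 0.0
CLIP px (80.5, 385.5) [ 0.3819 -0.3882  0.012 ] [0.1057, 0.1651] long 33.9222186436893
CLIP px (348.0, 358.0) [ 0.6267 -0.1796  0.012 ] [0.1769, 0.4389] long 33.92387546980414
CLIP px (239.7497100830078, 243.932861328125) [ 0.4428 -0.1227  0.012 ] [0.0114, 0.0504] long 107.69170462596345
CLIP px (283.5, 214.0) [ 0.4624 -0.0711  0.012 ] [0.0106, 0.0695] long 124.34646802259488
slide cm [-2.7766  0.2728 18.1994] toolx yaw 123.96943129304327 tooly yaw 33.96943468260144 pos [ 0.4447 -0.0498  0.186 ]
turn rad -0.006580473172676597 q6 -0.9322547116690102
```

View pics/t2.png

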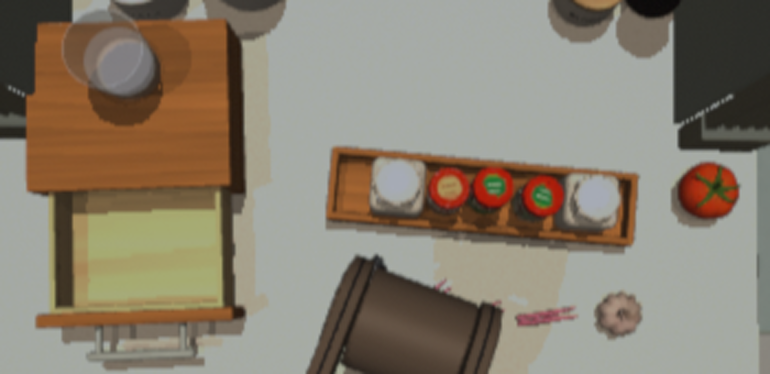

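The drawer is open wide, and the row is complete with its bookends at both ends. Clip 1 seems to be elsewhere than first measured, so I'll check with the wrist view.

View pics/w6.png

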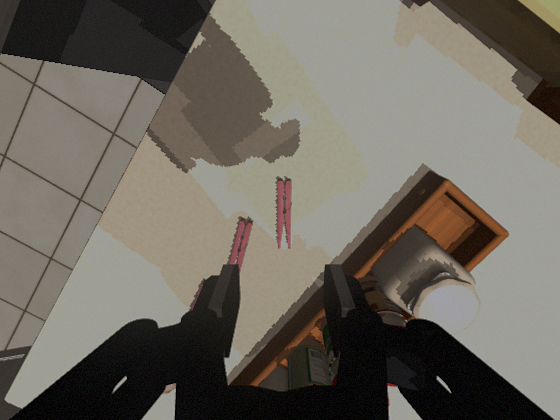

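The clip lies at px (284,213), lengthwise along the tool x axis. Clip 2's near end, at px (247,217), is close to the left finger. I'll grip with a small opening, 1 cm forward of the clip's centre.

```bash
python3 -m inch '[{"slide":[-1.8,0.3,3],"turn":0,"grip":2.3},{"slide":[-1.8,0.3,7],"turn":0,"grip":2.3},{"slide":[-1.8,0.3,11],"turn":0,"grip":2.3},{"slide":[-1.8,0.3,14],"turn":0,"grip":2.3},{"slide":[-1.8,0.3,16.5],"turn":0,"grip":2.3},{"slide":[-1.8,0.3,18],"turn":0,"grip":2.3},{"slide":[-1.8,0.3,18.3],"turn":0,"grip":2.3},{"slide":[-1.8,0.3,18.3],"turn":0,"grip":2.3},{"slide":[-1.8,0.3,18.3],"turn":0,"grip":0.8},{"slide":[-1.8,0.3,18.3],"turn":0,"grip":0.8},{"slide":[-1.8,0.3,18.3],"turn":0,"grip":0.8},{"slide":[-1.8,0.3,18.3],"turn":0,"grip":0.8}]' 25
python3 -c "
from h import *
move((.53,.285,.2),3)"
```

```text
time: 18.65
eef_pos: [0.4581, -0.0646, 0.0042]
tcp_rot: [0.471, 0.882, 0.0, 0.001]
contact_force: [-0.6, 0.8, 3.1]
opening: 0.161
finger_force: 28.5
slide cm [ 25.0055  25.4703 -19.5874] toolx yaw 123.85616292839337 tooly yaw 33.85623872551663 pos [ 0.4581 -0.0646  0.0042]
turn rad 0.5385429605416441 q6 -0.9511614452985596
```

```bash
python3 -m inch '[{"slide":[0,0,-4],"turn":0,"grip":0.8},{"slide":[0,0,-9],"turn":0,"grip":0.8},{"slide":[1,1,-14],"turn":0,"grip":0.8},{"slide":[4,4,-17],"turn":0,"grip":0.8},{"slide":[7.5,7.5,-18],"turn":0.1,"grip":0.8},{"slide":[11,11,-18],"turn":0.2,"grip":0.8},{"slide":[14.5,14.5,-18],"turn":0.3,"grip":0.8},{"slide":[18,18,-18],"turn":0.4,"grip":0.8},{"slide":[21.5,21.5,-18],"turn":0.54,"grip":0.8},{"slide":[24.5,24.8,-18],"turn":0.54,"grip":0.8},{"slide":[25.7,25.9,-18],"turn":0.54,"grip":0.8},{"slide":[25.7,25.9,-18],"turn":0.54,"grip":0.8},{"slide":[25.7,25.9,-18],"turn":0.54,"grip":0.8},{"slide":[25.7,25.9,-18],"turn":0.54,"grip":0.8}]' 25
python3 - <<'E'
from h import *
cw=cam("wrist"); w,d=ctrl.read_camera("wrist"); cv2.imwrite("pics/w7.png",w[...,::-1])
move((.53,.293,.042),3)
E
```

```text
time: 20.05
eef_pos: [0.5292, 0.2917, 0.1832]
tcp_rot: [0.689, 0.724, -0.0, 0.0]
contact_force: [0.9, -1.1, -0.4]
opening: 0.162
finger_force: 28.2
slide cm [ 0.1368  0.0859 14.1288] toolx yaw 92.81355362073589 tooly yaw 2.8135447880580178 pos [0.5293 0.2917 0.1833]
turn rad -0.0032542573558913238 q6 0.2870500314167445
```

View pics/w7.png

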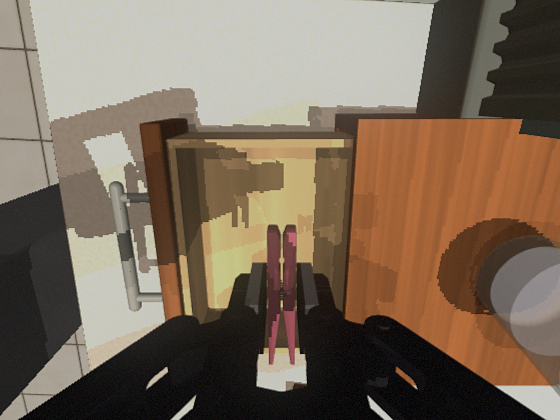

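The clip is held centred over the open drawer, at px ~(282,290). Lower and release it.

```bash
python3 -m inch '[{"slide":[0,-0.5,4],"turn":0,"grip":0.8},{"slide":[0,-0.5,8],"turn":0,"grip":0.8},{"slide":[0,-0.5,11],"turn":0,"grip":0.8},{"slide":[0,-0.5,13],"turn":0,"grip":0.8},{"slide":[0,-0.5,14.6],"turn":0,"grip":0.8},{"slide":[0,-0.5,14.6],"turn":0,"grip":0.8},{"slide":[0,-0.5,14.6],"turn":0,"grip":3},{"slide":[0,-0.5,14.6],"turn":0,"grip":3},{"slide":[0,-0.5,14.6],"turn":0,"grip":3},{"slide":[0,-0.5,10],"turn":0,"grip":3},{"slide":[0,-0.5,5],"turn":0,"grip":3},{"slide":[0,-0.5,0],"turn":0,"grip":3},{"slide":[0,-0.5,-4],"turn":0,"grip":3},{"slide":[0,-0.5,-4],"turn":0,"grip":3}]' 25
python3 -c "
from h import *
move((.45,-.11,.22),19)"
```

```text
time: 21.5
eef_pos: [0.5283, 0.2947, 0.2335]
tcp_rot: [0.689, 0.725, 0.008, 0.004]
contact_force: [0.9, -0.4, 1.0]
opening: 0.359
finger_force: 0.0
slide cm [-40.0168  -9.9202   0.9914] toolx yaw 92.95032383303729 tooly yaw 2.9456922945037176 pos [0.5283 0.2947 0.2335]
turn rad -0.2802005285892063 q6 0.2897843299175408
```

```bash
python3 -m inch '[{"slide":[-5,-1,0],"turn":0,"grip":3},{"slide":[-10,-3,0],"turn":0,"grip":3},{"slide":[-15,-5,0],"turn":-0.1,"grip":3},{"slide":[-20,-7,0],"turn":-0.2,"grip":3},{"slide":[-25,-9,1],"turn":-0.28,"grip":3},{"slide":[-30,-10,1],"turn":-0.28,"grip":3},{"slide":[-35,-10,1],"turn":-0.28,"grip":3},{"slide":[-40,-10,1],"turn":-0.28,"grip":3},{"slide":[-40,-10,1],"turn":-0.28,"grip":3},{"slide":[-40,-10,1],"turn":-0.28,"grip":3},{"slide":[-40,-10,1],"turn":-0.28,"grip":3},{"slide":[-40,-10,1],"turn":-0.28,"grip":3}]' 25
python3 clips.py pics/w8.png
```

```text
time: 22.7
eef_pos: [0.4448, -0.1105, 0.2132]
tcp_rot: [0.58, 0.814, 0.0, -0.0]
contact_force: [-0.5, 1.2, -1.3]
opening: 0.352
finger_force: 0.0
CLIP px (144.99998474121094, 384.9999694824219) [ 0.3665 -0.4263  0.012 ] [0.1163, 0.3132] long 19.05978822888681
CLIP px (409.0, 365.0) [ 0.6796 -0.2872  0.012 ] [0.1715, 0.3115] long 19.0610004307235
CLIP px (250.44998168945312, 267.8499755859375) [ 0.4452 -0.2175  0.012 ] [0.011, 0.0685] long 99.87584330333569
slide cm [-10.1416  -3.4604  20.9194] toolx yaw 109.06864461004045 tooly yaw 19.068644003961815 pos [ 0.4448 -0.1104  0.2132]
turn rad 0.16044463970556738 q6 -0.7981875377190958
CLIP px (275.0, 200.5) [ 0.4462 -0.1324  0.012 ] [0.0104, 0.0702] long 108.99975166389966
slide cm [-2.1332 -0.5912 20.9217] toolx yaw 109.06864461004045 tooly yaw 19.068644003961815 pos [ 0.4448 -0.1104  0.2132]
turn rad 0.001202398163488096 q6 -0.7981875377190958
```

```bash
python3 -m inch '[{"slide":[-2.1,-0.6,3],"turn":0,"grip":2.5},{"slide":[-2.1,-0.6,7],"turn":0,"grip":2.5},{"slide":[-2.1,-0.6,11],"turn":0,"grip":2.5},{"slide":[-2.1,-0.6,15],"turn":0,"grip":2.5},{"slide":[-2.1,-0.6,18.5],"turn":0,"grip":2.5},{"slide":[-2.1,-0.6,20.5],"turn":0,"grip":2.5},{"slide":[-2.1,-0.6,21],"turn":0,"grip":2.5},{"slide":[-2.1,-0.6,21],"turn":0,"grip":2.5},{"slide":[-2.1,-0.6,21],"turn":0,"grip":0.8},{"slide":[-2.1,-0.6,21],"turn":0,"grip":0.8},{"slide":[-2.1,-0.6,21],"turn":0,"grip":0.8},{"slide":[-2.1,-0.6,21],"turn":0,"grip":0.8}]' 25
python3 -c "
from h import *
move((.53,.21,.19),3)"
```

```text
time: 23.95
eef_pos: [0.4469, -0.1338, 0.0046]
tcp_rot: [0.581, 0.814, 0.0, 0.001]
contact_force: [-0.8, 0.8, 4.3]
opening: 0.162
finger_force: 28.9
slide cm [ 29.7866  19.057  -18.5607] toolx yaw 108.95779594530568 tooly yaw 18.957960778912543 pos [ 0.4469 -0.1338  0.0046]
turn rad 0.27851895749614264 q6 -0.8400507446463704
```

```bash
python3 -m inch '[{"slide":[0,0,-4],"turn":0,"grip":0.8},{"slide":[0,0,-9],"turn":0,"grip":0.8},{"slide":[1,0.5,-14],"turn":0,"grip":0.8},{"slide":[4,2,-17],"turn":0,"grip":0.8},{"slide":[8,4.5,-18],"turn":0.05,"grip":0.8},{"slide":[12,7.5,-18],"turn":0.1,"grip":0.8},{"slide":[16,10,-18],"turn":0.15,"grip":0.8},{"slide":[20,13,-18],"turn":0.2,"grip":0.8},{"slide":[24,15.5,-18],"turn":0.28,"grip":0.8},{"slide":[28,18,-18],"turn":0.28,"grip":0.8},{"slide":[29.8,19,-18],"turn":0.28,"grip":0.8},{"slide":[29.8,19,-18],"turn":0.28,"grip":0.8},{"slide":[29.8,19,-18],"turn":0.28,"grip":0.8},{"slide":[29.8,19,-18],"turn":0.28,"grip":0.8}]' 25
python3 -c "
from h import *
move((.53,.21,.04),3)"
```

```text
time: 25.35
eef_pos: [0.5286, 0.2091, 0.1832]
tcp_rot: [0.689, 0.725, -0.0, 0.0]
contact_force: [0.2, 0.2, 0.8]
opening: 0.165
finger_force: 28.4
slide cm [ 0.0917  0.1463 14.3225] toolx yaw 92.85589970423285 tooly yaw 2.8558896083966667 pos [0.5286 0.2091 0.1832]
turn rad -0.0025152008198165714 q6 0.14865774444428043
```

```bash
python3 -m inch '[{"slide":[0,0,4],"turn":0,"grip":0.8},{"slide":[0,0,8],"turn":0,"grip":0.8},{"slide":[0,0,11],"turn":0,"grip":0.8},{"slide":[0,0,13],"turn":0,"grip":0.8},{"slide":[0,0,14.6],"turn":0,"grip":0.8},{"slide":[0,0,14.6],"turn":0,"grip":0.8},{"slide":[0,0,14.6],"turn":0,"grip":3},{"slide":[0,0,14.6],"turn":0,"grip":3},{"slide":[0,0,14.6],"turn":0,"grip":3},{"slide":[0,0,10],"turn":0,"grip":3},{"slide":[0,0,5],"turn":0,"grip":3},{"slide":[0,0,0],"turn":0,"grip":3},{"slide":[0,0,-4],"turn":0,"grip":3},{"slide":[0,0,-4],"turn":0,"grip":3},{"slide":[0,0,-4],"turn":0,"grip":3}]' 25
python3 -c "
from h import *
move((.445,-.2,.22),10)"
```

```text
time: 26.85
eef_pos: [0.5296, 0.2105, 0.2258]
tcp_rot: [0.689, 0.725, 0.002, 0.001]
contact_force: [0.8, 0.1, -0.4]
opening: 0.354
finger_force: 0.0
slide cm [-40.5629 -10.5566   0.5032] toolx yaw 92.93567516211452 tooly yaw 2.9354883132459895 pos [0.5296 0.2105 0.2258]
turn rad -0.12329898897947587 q6 0.14907496696727998
```

```bash
python3 -m inch '[{"slide":[-5,-1,0],"turn":0,"grip":3},{"slide":[-10,-3,0],"turn":0,"grip":3},{"slide":[-15,-5,0],"turn":-0.05,"grip":3},{"slide":[-20,-7,0],"turn":-0.1,"grip":3},{"slide":[-25,-9,0.5],"turn":-0.12,"grip":3},{"slide":[-30,-10.5,0.5],"turn":-0.12,"grip":3},{"slide":[-35,-10.5,0.5],"turn":-0.12,"grip":3},{"slide":[-40.5,-10.5,0.5],"turn":-0.12,"grip":3},{"slide":[-40.5,-10.5,0.5],"turn":-0.12,"grip":3},{"slide":[-40.5,-10.5,0.5],"turn":-0.12,"grip":3},{"slide":[-40.5,-10.5,0.5],"turn":-0.12,"grip":3},{"slide":[-40.5,-10.5,0.5],"turn":-0.12,"grip":3}]' 25
python3 clips.py pics/w9.png
```

```text
time: 28.05
eef_pos: [0.4442, -0.1982, 0.2172]
tcp_rot: [0.644, 0.765, 0.0, -0.001]
contact_force: [-0.3, -0.3, -0.3]
opening: 0.349
finger_force: 0.0
CLIP px (140.99998474121094, 385.4999694824219) [ 0.3097 -0.503   0.012 ] [0.1159, 0.3072] long 9.953664194701753
CLIP px (550.5, 352.0) [ 0.8188 -0.3575  0.012 ] [0.021, 0.0703] long 114.45178634065421
slide cm [-22.1604  34.169   21.286 ] toolx yaw 99.89532702750857 tooly yaw 9.895405862141297 pos [ 0.4444 -0.1981  0.2175]
turn rad -0.2540567665230779 q6 -0.8012358414642337
CLIP px (421.0, 366.5) [ 0.6654 -0.4119  0.012 ] [0.1687, 0.3033] long 9.940848674132932
CLIP px (278.0, 199.0) [ 0.4448 -0.2186  0.012 ] [0.0105, 0.0696] long 99.98021178541018
slide cm [-2.053  -0.2896 21.3481] toolx yaw 99.89532702750857 tooly yaw 9.895405862141297 pos [ 0.4444 -0.1981  0.2175]
turn rad -0.0014801425862355244 q6 -0.8012358414642337
```

```bash
python3 -m inch '[{"slide":[-2,-0.3,3],"turn":0,"grip":2.5},{"slide":[-2,-0.3,7],"turn":0,"grip":2.5},{"slide":[-2,-0.3,11],"turn":0,"grip":2.5},{"slide":[-2,-0.3,15],"turn":0,"grip":2.5},{"slide":[-2,-0.3,19],"turn":0,"grip":2.5},{"slide":[-2,-0.3,21],"turn":0,"grip":2.5},{"slide":[-2,-0.3,21.4],"turn":0,"grip":2.5},{"slide":[-2,-0.3,21.4],"turn":0,"grip":2.5},{"slide":[-2,-0.3,21.4],"turn":0,"grip":0.8},{"slide":[-2,-0.3,21.4],"turn":0,"grip":0.8},{"slide":[-2,-0.3,21.4],"turn":0,"grip":0.8},{"slide":[-2,-0.3,21.4],"turn":0,"grip":0.8}]' 25
python3 -c "
from h import *
move((.495,.25,.19),3)"
```

```text
time: 29.3
eef_pos: [0.4461, -0.2205, 0.0058]
tcp_rot: [0.644, 0.765, 0.0, 0.001]
contact_force: [-0.3, 1.3, 4.9]
opening: 0.163
finger_force: 28.9
slide cm [ 45.4977  12.8587 -18.4792] toolx yaw 99.79032396704505 tooly yaw 9.790529643076724 pos [ 0.4461 -0.2205  0.0058]
turn rad 0.11851710022596419 q6 -0.8345095780304054
```

```bash
python3 -m inch '[{"slide":[0,0,-4],"turn":0,"grip":0.8},{"slide":[0,0,-9],"turn":0,"grip":0.8},{"slide":[2,0.5,-14],"turn":0,"grip":0.8},{"slide":[6,1.5,-17],"turn":0,"grip":0.8},{"slide":[10.5,3,-18],"turn":0.05,"grip":0.8},{"slide":[15,4.5,-18],"turn":0.1,"grip":0.8},{"slide":[20,6,-18],"turn":0.12,"grip":0.8},{"slide":[25,7.5,-18],"turn":0.12,"grip":0.8},{"slide":[30,9,-18],"turn":0.12,"grip":0.8},{"slide":[35,10.5,-18],"turn":0.12,"grip":0.8},{"slide":[40,12,-18],"turn":0.12,"grip":0.8},{"slide":[44,12.9,-18],"turn":0.12,"grip":0.8},{"slide":[45.5,12.9,-18],"turn":0.12,"grip":0.8},{"slide":[45.5,12.9,-18],"turn":0.12,"grip":0.8},{"slide":[45.5,12.9,-18],"turn":0.12,"grip":0.8},{"slide":[45.5,12.9,-18],"turn":0.12,"grip":0.8}]' 25
python3 - <<'E'
from h import *
move((.495,.25,.04),3)
E
```

```text
time: 30.9
eef_pos: [0.4948, 0.2494, 0.1843]
tcp_rot: [0.689, 0.724, -0.0, 0.0]
contact_force: [0.5, -0.1, -0.1]
opening: 0.16
finger_force: 28.3
slide cm [ 0.0641  0.0227 14.4274] toolx yaw 92.85350501952871 tooly yaw 2.8535023098292527 pos [0.4948 0.2494 0.1843]
turn rad -0.0025568670400460745 q6 0.23424804316905687
```

```bash
python3 -m inch '[{"slide":[0,-0.7,4],"turn":0,"grip":0.8},{"slide":[0,-0.7,8],"turn":0,"grip":0.8},{"slide":[0,-0.7,11],"turn":0,"grip":0.8},{"slide":[0,-0.7,13],"turn":0,"grip":0.8},{"slide":[0,-0.7,14.6],"turn":0,"grip":0.8},{"slide":[0,-0.7,14.6],"turn":0,"grip":0.8},{"slide":[0,-0.7,14.6],"turn":0,"grip":2.4},{"slide":[0,-0.7,14.6],"turn":0,"grip":2.4},{"slide":[0,-0.7,14.6],"turn":0,"grip":2.4},{"slide":[0,-0.7,10],"turn":0,"grip":2.4},{"slide":[0,-0.7,5],"turn":0,"grip":2.4},{"slide":[-4,-4,0],"turn":0,"grip":2.4},{"slide":[-6,-8,-2],"turn":0,"grip":2.4},{"slide":[-6,-8,-2],"turn":0,"grip":2.4},{"slide":[-6,-8,-2],"turn":0,"grip":2.4}]' 25
python3 - <<'E'
from h import *
cw=cam("wrist"); w,d=ctrl.read_camera("wrist"); t,_=ctrl.read_camera("top")
cv2.imwrite("pics/w10.png",w[...,::-1])
move((.3976-.0,.247,.05),3)
E
```

```text
time: 32.4
eef_pos: [0.4168, 0.1857, 0.2061]
tcp_rot: [0.689, 0.724, 0.001, 0.001]
contact_force: [-0.7, 0.2, 0.4]
opening: 0.28
finger_force: 0.0
slide cm [ 6.1552 -1.68   15.4174] toolx yaw 92.87857440388544 tooly yaw 2.8785793750320283 pos [0.4175 0.1863 0.2041]
turn rad -0.0021191896855202704 q6 0.14663396343031185
```

View pics/w10.png

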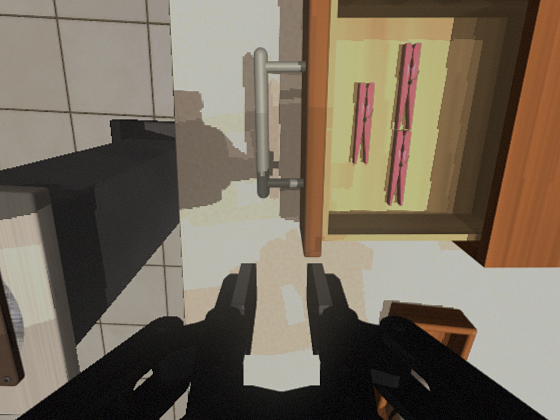

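All three clips lie in the drawer, at px ~(363,123), (410,85) and (399,167). The handle is at (262,120). Grip it and push the drawer shut.

```bash
python3 -m inch '[{"slide":[3,-0.8,0],"turn":0,"grip":2.7},{"slide":[6.1,-1.7,3],"turn":0,"grip":2.7},{"slide":[6.1,-1.7,7],"turn":0,"grip":2.7},{"slide":[6.1,-1.7,10],"turn":0,"grip":2.7},{"slide":[6.1,-1.7,13],"turn":0,"grip":2.7},{"slide":[6.1,-1.7,15.6],"turn":0,"grip":2.7},{"slide":[6.1,-1.7,15.6],"turn":0,"grip":2.7},{"slide":[6.1,-1.7,15.6],"turn":0,"grip":0.5},{"slide":[6.1,-1.7,15.6],"turn":0,"grip":0.5},{"slide":[6.1,-1.7,15.6],"turn":0,"grip":0.5},{"slide":[6.1,-1.7,15.6],"turn":0,"grip":0.5}]' 30
```

```text
time: 33.6
eef_pos: [0.3976, 0.2467, 0.047]
tcp_rot: [0.689, 0.725, 0.0, -0.0]
contact_force: [5.9, 2.6, -12.4]
opening: 0.114
finger_force: 29.1
```

```bash
python3 -m inch '[{"slide":[0,1,0],"turn":0,"grip":0.5},{"slide":[0,2.3,0],"turn":0,"grip":0.5},{"slide":[0,3.6,0],"turn":0,"grip":0.5},{"slide":[0,4.9,0],"turn":0,"grip":0.5},{"slide":[0,6.2,0],"turn":0,"grip":0.5},{"slide":[0,7.5,0],"turn":0,"grip":0.5},{"slide":[0,8.8,0],"turn":0,"grip":0.5},{"slide":[0,10,0],"turn":0,"grip":0.5},{"slide":[0,11,0],"turn":0,"grip":0.5},{"slide":[0,12,0],"turn":0,"grip":0.5},{"slide":[0,12.6,0],"turn":0,"grip":0.5},{"slide":[0,13,0],"turn":0,"grip":0.5},{"slide":[0,13,0],"turn":0,"grip":0.5}]' 30
```

```text
time: 34.9
eef_pos: [0.5284, 0.2534, 0.047]
tcp_rot: [0.689, 0.725, -0.0, -0.0]
contact_force: [0.8, 5.6, -12.3]
opening: 0.118
finger_force: 29.5
```

```bash
python3 -m inch '[{"slide":[0,0.3,0],"turn":0,"grip":0.5},{"slide":[0,0.6,0],"turn":0,"grip":0.5},{"slide":[0,0.6,0],"turn":0,"grip":0.5}]' 30
```

```text
time: 35.2
eef_pos: [0.531, 0.2535, 0.0469]
tcp_rot: [0.689, 0.725, -0.004, -0.003]
contact_force: [-7.7, 3.7, -4.4]
opening: 0.113
finger_force: 30.2
```

Shut against the stop. Release, retreat and check.

```bash
python3 -m inch '[{"slide":[0,0.4,0],"turn":0,"grip":0.5},{"slide":[0,0.3,0],"turn":0,"grip":2.6},{"slide":[0,0.2,0],"turn":0,"grip":2.6},{"slide":[0,0.2,0],"turn":0,"grip":2.6},{"slide":[0,0.2,-4],"turn":0,"grip":2.6},{"slide":[0,0.2,-8],"turn":0,"grip":2.6},{"slide":[0,0.2,-13],"turn":0,"grip":2.6},{"slide":[-5,-5,-18],"turn":0,"grip":2.6},{"slide":[-6,-8,-20],"turn":0,"grip":2.6},{"slide":[-6,-8,-20],"turn":0,"grip":2.6},{"slide":[-6,-8,-20],"turn":0,"grip":2.6},{"slide":[-6,-8,-20],"turn":0,"grip":2.6}]' 30
python3 - <<'E'
from h import *
w,d=ctrl.read_camera("wrist"); t,_=ctrl.read_camera("top"); s,_=ctrl.read_camera("side")
a=cv2.resize(t[105:285,90:440],(400,206)); b=cv2.resize(s[140:420,200:340],(280,560)); c=cv2.resize(w,(400,300))
im=np.zeros((560,680,3),np.uint8); im[:206,:400]=a; im[220:520,:400]=c; im[:,400:]=b
cv2.imwrite("pics/f.png",im[...,::-1]); print(ctrl.get_state()["contact_force"])
E
```

```text
time: 36.4
eef_pos: [0.4587, 0.189, 0.2506]
tcp_rot: [0.689, 0.725, 0.002, 0.002]
contact_force: [-0.4, 0.4, 0.2]
opening: 0.302
finger_force: 0.0
[-0.5734  0.2336 -0.362 ]
```

View pics/f.png

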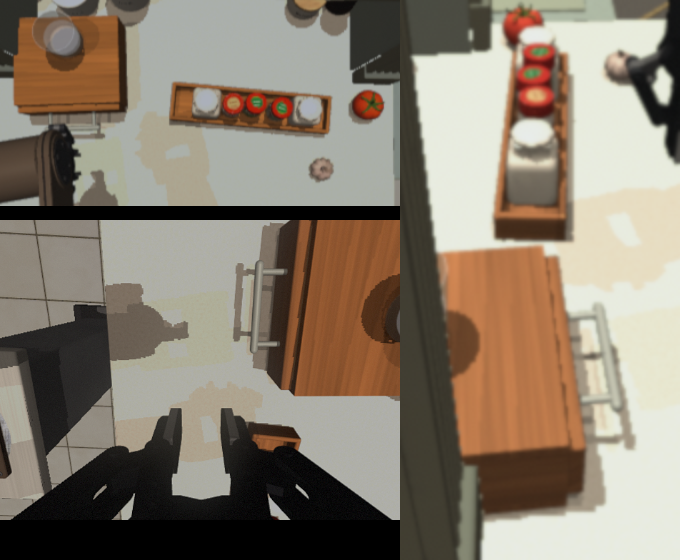

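The drawer is shut, the five jars' row stands upright between the bookends, no clips are left on the worktop, and the garlic, tomato and glass are unmoved.

```bash
python3 -c "
from plant import ctrl
print(ctrl.sign_off())"
```

```text
the job is handed in; nothing more can be done
None
```

I handed the job in at about 36 s: the one new jar stands in the rack between the white bookends, all three clips are in the shut drawer, and the garlic, tomato and glass look unmoved in the last pictures; the judge's verdict was not shown.

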